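# Press a model carrier down and slide it home under the leaf springs of the scan dock

## Robot

A 6-joint arm with a two-finger parallel gripper is mounted at the origin on a cart in front of the work surface, level with it; the furniture and walls round the work are solid. World frame = base frame: x ahead of the robot, y to its left, z up, the work surface at z = 0. Lengths are in mm, angles in rad, forces in N, time in s.
With the tool pointing down it reaches from about 275 to 750 mm from the base axis. Payload 10.2 kg.
Tool frame: the origin (TCP) lies at the very end of the fingers, on their centre line; the grasp point (between the pads) lies 19 mm behind it; z points along the fingers, y is the line along which they close (so a half turn about z gives the same grasp; the last joint's range is limited). The gripper opens to 85 mm and grips with 20 to 120 N. Pads are 22 mm wide; open, the fingers measure 114 mm over their backs; the gripper's body (76 mm by 85 mm) begins 54 mm behind the grasp point. The pads swing forward as they close: fully open they stand 13 mm farther back than shut.
Start: joints at [1.116, 0.313, 1.498, -0, 1.331, -0.223], TCP at [120.621, 510.962, 231.294] pointing down, gripper open.
Joint ranges: [-2.94, 2.94], [-0.97, 2.17], [0.19, 2.56], [-1.23, 4.37], [0.02, 3.11], [-2.88, 2.88]. Speed limits (rad/s): [2.39, 2.39, 3.01, 3.14, 3.14, 3.14].

## Interface

Orientations are given as a unit quaternion [w, x, y, z].
In Python, from bench import robot gives the robot as it stands.
- The arm moves only by the tool send_rows, never from a script. Its argument "moves" is a list of rows, each a list of 6 numbers: the shift along the tool's x, y, z in units of 40 mm (1.0 is 40 mm), then the turn, a rotation vector about the tool's x, y, z in units of 6 degrees (1.0 is 6 degrees). In form: [[dx, dy, dz, rx, ry, rz], ...]. A call has exactly 10 rows; each row is the pose to reach, as a shift and turn from the pose commanded when the call began, along the tool's axes at that moment; what a row does not reach only later rows make up. A row lasts 1/12 s, in which the tool goes at most 41.7 mm and 7.16 degrees, less where a joint would pass 70% of its speed; a pose out of reach is approached as far as the arm can. A call with a gripper value outside its range is refused whole. "fingers" is the finger opening in mm, from 0 to 85.4, set as the call begins (left out, the last holds). The fingers move at their own pace and stop on an object; "force" is the grip in N (left out, the last holds). Time passes only in rows, so rows that repeat a pose let the fingers close, or fill a call up. It gives the time, the measured TCP pose, the force, the opening and the grip force at its end, in the units of the state.
- robot.state(): the state, without advancing time (a new reading comes with each control period).
- robot.read_camera(name): name is "scene" or "top" or "wrist"; returns a dict with "image" (420x560x3 uint8, red, green, blue), "z_map" (420x560 float32, mm along the optical axis (not along the pixel's ray), 0 where there is no reading), "K" (3x3 intrinsics, pixels), "dist" ([k1, k2, p1, p2, k3] as OpenCV has them; the pictures are not rectified), "rvec" (rotation vector, rad) and "tvec" (3), from world to camera coordinates, as OpenCV has them. Camera axes: x right, y down, z forward; pixel columns grow to the right and rows downward; lengths in mm; the calibration is good to about 2 mm. A picture is of the moment at which its call begins.
- robot.finish_job(): hands the job in; it is judged then, once.
Trained networks look in a picture, given as the dict that the camera call returned (one of the last four; its "shot" number tells which), for a name from the list of things; names that differ only in an ending like _2 or _b are one class to them, and where a whole thing is asked for, a point or a joint stands for the part that bears it (a point fixed in the world has none). Each returns a list of dicts, best first, with "confidence" (0 to 1); they miss things now and then, are a little off and sometimes report something else, mostly with a low value. They report only what shows in the picture. A call takes as long as a camera call.
- robot.masks_of(picture, label): "mask" (420x560 bool, what is visible of it) and "point" ([column, row] in pixels, amid what is visible of it).
- robot.pinpoint(picture, label): "point" ([column, row] in pixels: a listed point, or the origin of a listed thing).
The state is a dict: "time_s": time; "q": joint angles; "joint_vel": joint speeds; "tau": joint torques, N m; "position": TCP position; "tool_rot": TCP orientation; "wrist_force": force on the tool from outside, world axes, zero at the start; "wrist_torque": the same for the moment, N m; "grip_width": opening from 0.0 (shut) to 1.0 (fully open); "finger_force": force on a finger pad.
Only numpy, scipy, OpenCV 4.12 (cv2) and the standard library are available. Lean on these libraries where they do the work, as an engineer would, in place of code of your own. Each camera call takes 0.05 s, during which the arm holds its last target. There are 200 camera calls.

## Task

Load the model carrier into the scan dock with your fingertips: press down hard on the bare deck behind the carrier's rib so that it sinks on its sprung lifting plate, and keep pressing while you slide it along the channel, under the keeper lips and the two leaf springs, fully home against the end stop, so that the lifting plate springs up again behind it. Then take your fingers away. Do not grasp or lift the carrier, do not touch the plaster model on it, and leave the things around the dock where they stand.

Things in the scene. Friction and masses are not known exactly. Their poses are not given: they have to be found in the camera images.
- dock: Scan dock, fixed: bare metal channel, 222 mm long, 121 wide, open on top and at its rear. It stands on feet: origin 8 mm above the bench, mid-width, 68 mm ahead of the open rear; +x along the channel to the end stop (the sliding direction), z up. Channel floor at z 16 mm; channel 104 mm wide (2 mm play each side of the carrier), wall tops at z 34; end stop face at x 143, its top at z 40.
- carrier: Model carrier, loose, in the channel: plate 118 (x) x 100 (y) x 11 mm, 0.24 to 0.36 kg; origin at the centre of its underside, +x to its nose (towards the end stop). Rib at x -21 to -13, 60 mm wide, 10 mm high, to push against; bare deck behind it, x -59 to -21. Starts on the raised lifting plate, underside at dock z 25, nose 5 to 14 mm short of the lips. Slides smoothly (friction 0.3).
- model: Plaster jaw model, 67 x 66 x 28 mm, fixed on the carrier; origin at the centre of its underside, 23.5 mm ahead of the carrier's origin, on top of the plate; its rear edge lies about 3 mm ahead of the rib. Not to be touched.
- press_spot (a point): Point on top of the carrier's bare deck, on its centre line, 13 mm behind the rear face of the rib: where to press.
- home (a point): Point on the channel floor, on the centre line, 84 mm ahead of the dock's origin, where the carrier's origin lies when it is fully home; axes as the dock's.
- lift (a joint): Sprung lifting plate in the channel floor, 73 x 56 mm, dock x -52 to 21. In m: 0 = up (9 mm above the floor), 0.009 = flush. Pushes up with 7 N when up, 11 N when flush, also on the carrier's rear part until that has passed; then it jumps up behind and locks the carrier in.
- leaf_left (a joint): Leaf spring, 9 mm wide, on the lip on the +y side of the dock, sloping forwards and down; its tip is at dock x about 122 mm. 0 = relaxed (tip about 4 mm above the channel floor), about 0.18 rad when it rides on the carrier plate. It presses down with 1 to 3 N.
- leaf_right (a joint): The like leaf spring on the -y side.
- ring: Bystander: steel casting ring, 52 mm across, 55 mm high, loose, standing left of the dock; origin at the centre of its underside.
- paste: Bystander: orange jar with black lid, 49 mm across, 52 mm high, loose, standing left of the dock's far end; origin at the centre of its underside.
- trial: Bystander: plaster jaw model with pink gum, 62 x 61 x 26 mm, loose, lying right of the dock's rear part; origin at the centre of its underside.
- lips (a point): Middle of the gate: two keeper lips, x 69 to 83 mm of the dock, overhang each channel edge by 12 mm, underside 15 mm above the floor, top z 42 mm. This point: between them, at their rear edge and underside height. The 11 mm plate passes under them only when pressed to less than 4 mm above the floor.

How it is judged (in metres and radians):
On the way, in this order (a step that is already met when the one before it is completed fails the run):
1. the carrier is pressed down by the fingers at the entry, low enough to pass under the lips (contact force between the fingers and carrier above 3 N and value of joint lift above 0.0048 m and z of carrier in the frame of dock below 0.0202 m and x of carrier in the frame of dock below 0.035 m), for 0.05 s.
2. the carrier's front has slid in under both leaf springs, the fingers still on it (x of carrier in the frame of dock above 0.055 m and contact force between the fingers and carrier above 1 N and value of joint each of leaf_left, leaf_right above 0.06 rad), for 0.05 s.
At the end, for the whole second after the job is handed in: The carrier lies at rest flat on the channel floor (within 2.5 mm and 0.04 rad), fully home within 4 mm of the end stop, under both leaf springs (each lifted more than 0.1 rad), and the lifting plate has come up again behind it (joint below 2 mm) (x of carrier in the frame of dock above 0.08 m and z of carrier in the frame of dock below 0.0185 m and angle between carrier's own z axis and vertical below 0.04 rad and value of joint lift below 0.002 m and linear speed of carrier below 0.01 m/s and value of joint each of leaf_left, leaf_right above 0.1 rad); the robot touches nothing.
It fails at once if the carrier is lifted (more than 9 mm above its raised start height) or tipped by more than 0.2 rad (z of carrier in the frame of dock above 0.034 m or angle between carrier's own z axis and vertical above 0.2 rad).
It fails at once if the plaster model is touched by the robot (contact force between any of the arm, the fingers and model above 1 N).
It fails at once if a thing beside the dock is moved by more than 15 mm (distance of any of ring, paste, trial from where it was at the start of the episode above 0.015 m).
It also fails if it takes over 35 s, if anything falls off the work surface, if the arm or the gripper's body presses on something with over 40 N, if the wrist force passes 120 N, or if a joint passes its speed limit or range.

## Working session

There is one attempt and no reset: what is moved stays moved. The work goes in short steps, Python scripts to look and compute and a tool call to move; the robot and the scene stay as the last step left them, time stands still between calls to the robot, and variables do not carry over. Pictures are saved under pics/ and viewed, at most 10 in all, crops included, and the job is handed in when it is done.

Besides the shell and the picture viewer there is one more tool, called after "Call:" by a JSON object that holds its "api" and its "payload", one argument or row to a line. send_rows: Moves the arm, as the interface text tells. Its arguments: {"type":"object","properties":{"moves":{"type":"array"},"fingers":{"type":"number"},"force":{"type":"number"}},"required":["moves"]}

```bash
mkdir -p pics; cat > h.py <<'E'
import numpy as np, cv2
from bench import robot
from scipy.spatial.transform import Rotation as R
def w2c(p): return R.from_rotvec(np.ravel(p["rvec"])).as_matrix(), np.ravel(p["tvec"])
def ray(p,uv):
    Rm,t=w2c(p); n=cv2.undistortPoints(np.array([[uv]],float),np.array(p["K"]),np.array(p["dist"]))[0,0]
    return -Rm.T@t, Rm.T@np.array([n[0],n[1],1.])
def at_z(p,uv,z):
    o,d=ray(p,uv); return o+d*(z-o[2])/d[2]
def depth(p,uv):
    o,d=ray(p,uv); return o+d*p["z_map"][int(round(uv[1])),int(round(uv[0]))]
def save(p,n): cv2.imwrite("pics/"+n,cv2.cvtColor(p["image"],cv2.COLOR_RGB2BGR))
E
python3 - <<'E'
from h import *
np.set_printoptions(precision=1,suppress=True)
print(robot.state())
hz={"press_spot":44,"home":24,"lips":39,"dock":8,"carrier":33,"model":44,"ring":0,"paste":0,"trial":0}
for c in("top","scene"):
    p=robot.read_camera(c); save(p,c+"1.png")
    for l in hz:
        r=robot.pinpoint(p,l)
        if r: print(c,l,round(r[0]["confidence"],2),np.array(r[0]["point"]),at_z(p,r[0]["point"],hz[l]),depth(p,r[0]["point"])[2])
E
```

```text
{'time_s': 0.0, 'q': array([ 1.1,  0.3,  1.5,  0. ,  1.3, -0.2]), 'joint_vel': array([ 0.,  0.,  0.,  0.,  0., -0.]), 'tau': array([  0. , -41.2, -26. ,  -0. ,   0. ,  -0. ]), 'position': array([120.5, 510.7, 230.7]), 'tool_rot': array([-0. ,  0.1,  1. , -0. ]), 'wrist_force': array([-0.6,  0.1,  0.2]), 'wrist_torque': array([-0.,  0., -0.]), 'finger_force': 0.0, 'grip_width': 0.9999597188775133}
top press_spot 0.73 [273.3 263.8] [422.9 407.7  44. ] 46.37909441788679
top home 0.84 [278.3 213.3] [531.8 400.2  24. ] 21.34621420824419
top lips 0.55 [277.  217.9] [520.8 402.6  39. ] 24.800400975363345
top carrier 0.57 [272.2 246.5] [459.3 411.3  33. ] 64.07285178475252
top model 0.71 [224.8 252.2] [444.4 511.5  44. ] -0.20863017769340786
top ring 0.74 [223.6 253.2] [440.9 520.1   0. ] -0.3209411543260785
top paste 0.88 [231.2 194.2] [573.7 507.8   0. ] 52.84522224954617
top trial 0.84 [323.6 296.9] [350.1 294.9   0. ] 16.012720515143883
scene press_spot 0.75 [243.3 251.2] [424.6 414.4  44. ] 42.63431666170254
scene home 0.55 [281.7 224.3] [540.7 395.9  24. ] 24.307420957995078
scene lips 0.59 [276.7 220.1] [534.8 405.6  39. ] 27.049962366963086
scene carrier 0.73 [255.4 249.4] [448.  400.8  33. ] 53.94227729917009
scene model 0.79 [262.8 238.8] [473.4 399.2  44. ] 59.481541410145155
scene ring 0.89 [213.3 238.5] [432.8 512.    0. ] 28.61576092881421
scene trial 0.88 [269.3 319.1] [347.9 293.6   0. ] 15.87300269921002
```

View pics/top1.png

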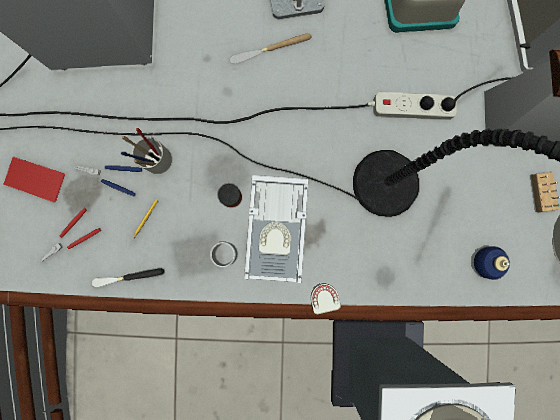

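View pics/scene1.png

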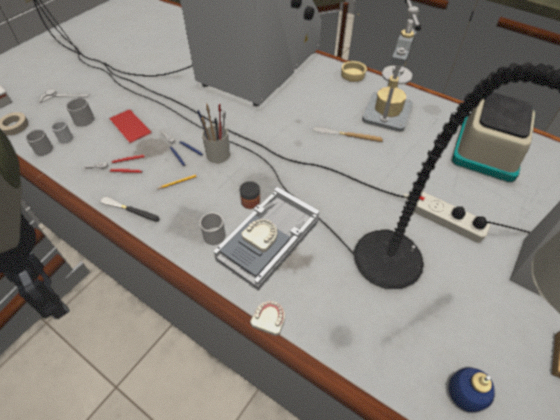

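The top view shows the dock with its open rear at the bottom: corners at about (246,279) and (300,283), end stop corners at about (252,177) and (308,181). The model sits at (274,238), the ring at (223,253), the jar at (230,194) and the trial jaw at (325,298). The scene view agrees, with a clear path above the dock.

```bash
python3 - <<'E'
from h import *
np.set_printoptions(precision=3,suppress=True)
p=robot.read_camera("top")
for l in("dock","carrier","model"):
    for m in robot.masks_of(p,l)[:2]:
        M=m["mask"]; v,u=np.nonzero(M); P=np.array([at_z(p,(a,b),{"dock":42,"carrier":44,"model":65}[l])[:2] for a,b in zip(u,v)],np.float32)
        print(l,m["confidence"],len(P),P.mean(0),cv2.minAreaRect(P))
c=[at_z(p,q,42)[:2] for q in((246,279),(300,283),(252,177),(308,181))]; print(np.array(c))
s=robot.state(); print(s["position"],R.from_quat(np.roll(s["tool_rot"],-1)).as_matrix())
E
```

```text
dock 0.72 3193 [534.152 401.167] ((499.143798828125, 404.164306640625), (123.4388198852539, 221.5899200439453), 86.71995544433594)
dock 0.56 2656 [455.546 407.587] ((455.9894104003906, 407.2541198730469), (104.00172424316406, 119.0533218383789), 87.6382064819336)
carrier 0.85 2668 [455.875 406.789] ((456.18829345703125, 406.4226989746094), (104.00365447998047, 119.95169830322266), 88.54098510742188)
model 0.55 869 [476.441 406.818] ((478.4215393066406, 406.34881591796875), (64.29155731201172, 64.38346862792969), 1.5319846868515015)
model 0.39 3137 [534.471 400.748] ((498.3269348144531, 403.9224853515625), (117.93656921386719, 216.67648315429688), 87.39385223388672)
[[389.    464.748]
 [383.651 350.04 ]
 [607.467 458.965]
 [602.03  337.977]]
[120.629 510.951 231.273] [[-0.973  0.23  -0.   ]
 [ 0.23   0.973 -0.   ]
 [ 0.    -0.    -1.   ]]
```

Call:
{"api": "send_rows", "payload": {
  "moves": [
    [-0.5, -0.05, 0.1, 0, 0, -0.1],
    [-1.3, -0.13, 0.25, 0, 0, -0.3],
    [-2.2, -0.2, 0.4, 0, 0, -0.5],
    [-3.2, -0.3, 0.6, 0, 0, -0.7],
    [-4.2, -0.4, 0.8, 0, 0, -0.9],
    [-5.2, -0.5, 1.0, 0, 0, -1.1],
    [-6.1, -0.6, 1.2, 0, 0, -1.35],
    [-6.9, -0.67, 1.35, 0, 0, -1.5],
    [-7.6, -0.74, 1.5, 0, 0, -1.7],
    [-7.92, -0.77, 1.53, 0, 0, -1.74]
  ],
  "fingers": 0,
  "force": 60
}}

```text
time_s: 2.03
position: [424.5, 406.5, 168.8]
tool_rot: [-0.0, 0.026, 1.0, -0.001]
wrist_force: [-0.2, -0.3, -0.3]
grip_width: -0.0
finger_force: 0.0
```

```bash
python3 - <<'E'
from h import *
np.set_printoptions(precision=3,suppress=True)
p=robot.read_camera("wrist"); save(p,"w1.png")
s=robot.state(); print(s["time_s"],s["position"],R.from_quat(np.roll(s["tool_rot"],-1)).as_matrix(),s["grip_width"],s["wrist_force"])
hz={"press_spot":44,"home":24,"lips":39,"dock":8,"carrier":33,"model":44}
for l in hz:
    for r in robot.pinpoint(p,l)[:1]: print(l,r["confidence"],r["point"],at_z(p,r["point"],hz[l]),depth(p,r["point"]))
for l in("dock","carrier","model"):
    for m in robot.masks_of(p,l)[:1]:
        v,u=np.nonzero(m["mask"]); P=np.array([at_z(p,(a,b),{"dock":42,"carrier":44,"model":65}[l])[:2] for a,b in zip(u,v)],np.float32)
        print(l,m["confidence"],len(P),cv2.minAreaRect(P))
E
```

```text
2.0833 [425.097 406.351 169.034] [[-0.999  0.053 -0.   ]
 [ 0.053  0.999 -0.001]
 [ 0.    -0.001 -1.   ]] -0.0009448643661440127 [ 1.71  -1.481 -0.435]
press_spot 0.84 [273.8, 206.7] [425.395 408.027  44.   ] [425.175 408.034  44.861]
home 0.41 [147.3, 123.5] [352.268 304.368  24.   ] [352.149 301.676  16.667]
carrier 0.91 [274.6, 235.8] [454.813 407.346  33.   ] [446.624 407.568  56.325]
model 0.75 [274.9, 267.1] [479.945 406.308  44.   ] [413.383 408.301 188.883]
dock 0.95 5230 ((484.64715576171875, 404.943603515625), (120.76165008544922, 200.0204315185547), 87.52291870117188)
carrier 0.75 11989 ((455.0896301269531, 407.5399169921875), (99.22559356689453, 118.2885971069336), 87.63966369628906)
model 0.78 2443 ((465.2229309082031, 406.5173645019531), (64.38520812988281, 49.63827133178711), 87.07205200195312)
```

View pics/w1.png

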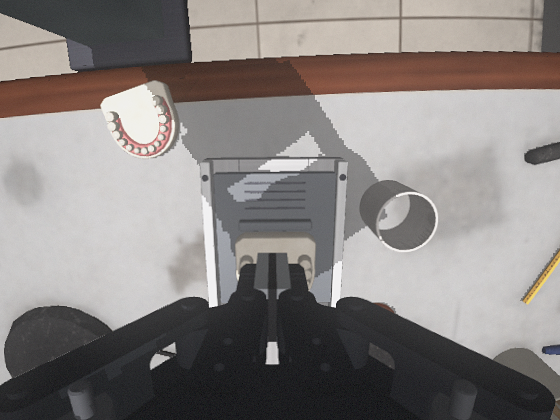

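The wrist view shows the dock's rear at the top of the picture (row 160) and the bare deck with its grooves at (275,190). The rib is a dark bar at rows 219–230 and the model starts at row 236. The shut fingers are at (272,265).

```bash
python3 - <<'E'
from h import *
np.set_printoptions(precision=1,suppress=True)
p=robot.read_camera("wrist")
g=cv2.cvtColor(p["image"],cv2.COLOR_RGB2GRAY)
for v in range(156,244): 
  print(v,g[v,300:306].mean().round(),at_z(p,(303,v),44)[0].round(1),at_z(p,(303,v),54)[0].round(1),depth(p,(303,v)))
s=robot.state();print(s["position"],s["tool_rot"])
E
```

```text
156 204.0 381.8 380.7 [386.4 439.7   0. ]
157 203.0 382.6 381.5 [387.4 439.7  -0.4]
158 205.0 383.4 382.3 [388.1 439.6   1.2]
159 198.0 384.2 383.1 [389.2 439.7  -0.2]
160 143.0 385.0 383.8 [390.  439.5   1.2]
161 70.0 385.8 384.6 [389.5 438.4  13.5]
162 135.0 386.6 385.4 [389.4 437.7  21.5]
163 220.0 387.4 386.2 [390.  437.5  23.6]
164 223.0 388.2 386.9 [390.7 437.3  24.9]
165 220.0 389.0 387.7 [391.6 437.4  24.6]
166 216.0 389.8 388.5 [392.6 437.4  23.3]
167 190.0 390.7 389.3 [393.4 437.3  24.3]
168 183.0 391.5 390.1 [394.1 437.3  25. ]
169 137.0 392.3 390.8 [395.1 437.3  24.1]
170 138.0 393.1 391.6 [396.  437.3  23.9]
171 137.0 393.9 392.4 [397.  437.3  23.2]
172 140.0 394.7 393.2 [397.8 437.3  23.8]
173 142.0 395.5 394.0 [398.6 437.2  24.5]
174 127.0 396.4 394.8 [399.5 437.2  24.3]
175 78.0 397.2 395.6 [398.8 436.3  34.3]
176 76.0 398.0 396.4 [398.5 435.7  40.9]
177 99.0 398.8 397.2 [398.7 435.3  44.6]
178 109.0 399.7 397.9 [399.7 435.4  43.5]
179 108.0 400.5 398.7 [400.4 435.3  44.6]
180 108.0 401.3 399.5 [401.2 435.3  44.5]
181 107.0 402.1 400.3 [401.9 435.2  45.1]
182 107.0 40
[... 1912 characters left out ...]
 105.0 442.6 439.3 [439.2 433.5  54.2]
229 104.0 443.5 440.1 [439.6 433.4  55.7]
230 104.0 444.4 441.0 [441.6 433.6  52.3]
231 103.0 445.3 441.9 [441.5 433.4  55.1]
232 99.0 446.2 442.7 [442.3 433.3  55.4]
233 98.0 447.1 443.6 [443.2 433.3  55.3]
234 100.0 448.0 444.5 [447.8 434.2  44.4]
235 102.0 448.9 445.3 [448.8 434.2  44.2]
236 102.0 449.8 446.2 [448.3 433.9  48.1]
237 105.0 450.7 447.1 [448.2 433.6  51. ]
238 109.0 451.6 448.0 [448.2 433.4  53.3]
239 110.0 452.5 448.8 [447.7 433.1  57. ]
240 126.0 453.4 449.7 [447.9 432.9  58.9]
241 157.0 454.3 450.6 [448.  432.7  61.1]
242 176.0 455.3 451.5 [448.9 432.7  60.8]
243 180.0 456.2 452.4 [449.6 432.6  61.2]
[421.4 408.6 170.4] [0. 0. 1. 0.]
```

Call:
{"api": "send_rows", "payload": {
  "moves": [
    [0, 0.02, 0.3, 0, 0, 0],
    [0.01, 0.02, 0.8, 0, 0, 0],
    [0.02, 0.02, 1.3, 0, 0, 0],
    [0.02, 0.02, 1.8, 0, 0, 0],
    [0.02, 0.02, 2.2, 0, 0, 0],
    [0.02, 0.02, 2.5, 0, 0, 0],
    [0.02, 0.02, 2.7, 0, 0, 0],
    [0.02, 0.02, 2.85, 0, 0, 0],
    [0.02, 0.02, 2.92, 0, 0, 0],
    [0.02, 0.02, 2.95, 0, 0, 0]
  ]
}}

```text
time_s: 3.42
position: [421.2, 409.2, 52.2]
tool_rot: [0.0, 0.025, 1.0, 0.0]
wrist_force: [-1.0, 0.1, -0.2]
grip_width: 0.0
finger_force: 0.0
```

```bash
python3 - <<'E'
from h import *
np.set_printoptions(precision=1,suppress=True)
for i in range(3):
  p=robot.read_camera("wrist")
  s=robot.state();print(s["position"],s["tool_rot"],s["wrist_force"])
save(p,"w2.png")
E
```

```text
[421.3 409.2  52.3] [0. 0. 1. 0.] [-0.1  0.7 -0.9]
[421.3 409.2  52.6] [0. 0. 1. 0.] [-0.3 -0.1  0.8]
[421.4 409.2  52.7] [0. 0. 1. 0.] [ 0.1 -0.   0.2]
```

View pics/w2.png

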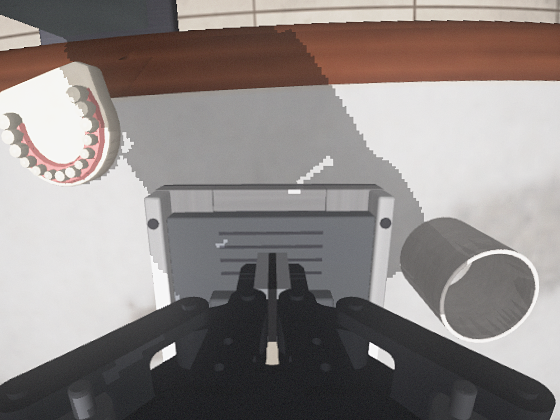

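The shut fingertips stand over the grooved deck at (272,260), centred and just behind the rib at row 297. Next I press down.

Call:
{"api": "send_rows", "payload": {
  "moves": [
    [0, 0, 0.1, 0, 0, 0],
    [0, 0, 0.18, 0, 0, 0],
    [0, 0, 0.23, 0, 0, 0],
    [0, 0, 0.28, 0, 0, 0],
    [0, 0, 0.33, 0, 0, 0],
    [0, 0, 0.37, 0, 0, 0],
    [0, 0, 0.4, 0, 0, 0],
    [0, 0, 0.42, 0, 0, 0],
    [0, 0, 0.44, 0, 0, 0],
    [0, 0, 0.44, 0, 0, 0]
  ]
}}

```text
time_s: 4.4
position: [421.2, 409.1, 35.1]
tool_rot: [0.0, 0.025, 1.0, 0.0]
wrist_force: [-2.2, -1.8, 6.4]
grip_width: -0.0
finger_force: 3.8
```

Call:
{"api": "send_rows", "payload": {
  "moves": [
    [0, 0, 0.02, 0, 0, 0],
    [0, 0, 0.03, 0, 0, 0],
    [0, 0, 0.04, 0, 0, 0],
    [0, 0, 0.05, 0, 0, 0],
    [0, 0, 0.05, 0, 0, 0],
    [0, 0, 0.05, 0, 0, 0],
    [0, 0, 0.05, 0, 0, 0],
    [0, 0, 0.05, 0, 0, 0],
    [0, 0, 0.05, 0, 0, 0],
    [0, 0, 0.05, 0, 0, 0]
  ]
}}

```text
time_s: 5.23
position: [421.2, 409.2, 35.0]
tool_rot: [0.0, 0.025, 1.0, 0.0]
wrist_force: [-7.9, -7.2, 25.2]
grip_width: -0.002
finger_force: 12.6
```

Call:
{"api": "send_rows", "payload": {
  "moves": [
    [-0.05, 0, 0, 0, 0, 0],
    [-0.12, 0, 0, 0, 0, 0],
    [-0.2, 0, 0, 0, 0, 0],
    [-0.28, 0, 0, 0, 0, 0],
    [-0.36, 0, 0, 0, 0, 0],
    [-0.44, 0, 0, 0, 0, 0],
    [-0.52, 0, 0, 0, 0, 0],
    [-0.6, 0, 0, 0, 0, 0],
    [-0.68, 0, 0, 0, 0, 0],
    [-0.75, 0, 0, 0, 0, 0]
  ]
}}

```text
time_s: 6.07
position: [450.8, 408.8, 35.0]
tool_rot: [0.0, 0.025, 1.0, 0.001]
wrist_force: [-11.6, 0.5, 22.0]
grip_width: -0.0
finger_force: 11.5
```

```bash
python3 - <<'E'
from h import *
np.set_printoptions(precision=1,suppress=True)
p=robot.read_camera("wrist")
s=robot.state();print(s["time_s"],s["position"],s["tool_rot"],s["wrist_force"],s["wrist_torque"])
save(p,"w3.png")
E
```

```text
6.1167 [451.3 408.8  35. ] [0. 0. 1. 0.] [-9.5  1.1 23.2] [ 0.1  1.7 -0. ]
```

View pics/w3.png

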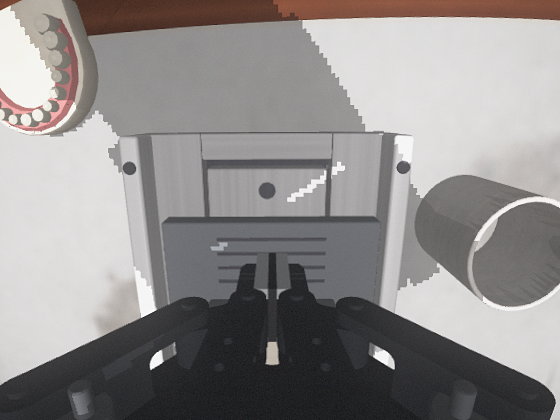

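The carrier travels with the fingers: its rear edge stays at row 218, and the flush lifting plate now shows behind it at (267,190). I keep sliding.

Call:
{"api": "send_rows", "payload": {
  "moves": [
    [-0.06, 0, 0, 0, 0, 0],
    [-0.14, 0, 0, 0, 0, 0],
    [-0.22, 0, 0, 0, 0, 0],
    [-0.3, 0, 0, 0, 0, 0],
    [-0.38, 0, 0, 0, 0, 0],
    [-0.46, 0, 0, 0, 0, 0],
    [-0.54, 0, 0, 0, 0, 0],
    [-0.62, 0, 0, 0, 0, 0],
    [-0.7, 0, 0, 0, 0, 0],
    [-0.75, 0, 0, 0, 0, 0]
  ]
}}

```text
time_s: 6.95
position: [479.4, 407.5, 35.0]
tool_rot: [-0.001, 0.025, 1.0, 0.001]
wrist_force: [-17.4, 0.4, 25.0]
grip_width: -0.0
finger_force: 13.0
```

Call:
{"api": "send_rows", "payload": {
  "moves": [
    [-0.06, 0, 0, 0, 0, 0],
    [-0.13, 0, 0, 0, 0, 0],
    [-0.2, 0, 0, 0, 0, 0],
    [-0.27, 0, 0, 0, 0, 0],
    [-0.34, 0, 0, 0, 0, 0],
    [-0.41, 0, 0, 0, 0, 0],
    [-0.48, 0, 0, 0, 0, 0],
    [-0.55, 0, 0, 0, 0, 0],
    [-0.6, 0, 0, 0, 0, 0],
    [-0.65, 0, 0, 0, 0, 0]
  ]
}}

```text
time_s: 7.78
position: [505.7, 406.2, 35.0]
tool_rot: [-0.001, 0.024, 1.0, 0.001]
wrist_force: [-13.2, 0.2, 22.7]
grip_width: -0.0
finger_force: 11.1
```

```bash
python3 - <<'E'
from h import *
np.set_printoptions(precision=1,suppress=True)
p=robot.read_camera("wrist")
s=robot.state();print(s["time_s"],s["position"],s["tool_rot"],s["wrist_force"],s["wrist_torque"])
for u,rows in((267,range(120,250,8)),):
  for v in rows: print(v,depth(p,(u,v)),depth(p,(180,v)))
save(p,"w4.png")
E
```

```text
7.8333 [506.1 406.2  35. ] [-0.  0.  1.  0.] [-13.5   1.   22.9] [0.2 2.4 0. ]
120 [437.4 407.5  33.4] [435.2 368.6  25.1]
128 [440.7 407.3  33.9] [438.7 368.1  24.6]
136 [444.  407.1  32. ] [442.2 367.9  25.4]
144 [447.4 407.   32.9] [445.8 367.1  24. ]
152 [450.8 406.8  33. ] [449.5 366.5  23.5]
160 [454.2 406.6  32.9] [453.1 366.3  24.3]
168 [457.6 406.5  33.7] [456.7 365.9  24.4]
176 [461.2 406.3  32.9] [460.6 365.1  23.1]
184 [464.5 406.1  34.2] [464.1 365.2  25. ]
192 [468.1 405.9  34.3] [468.1 364.6  24.2]
200 [471.8 405.7  33.8] [472.1 363.9  23.7]
208 [475.6 405.5  33.3] [476.  363.4  23.6]
216 [481.  405.2  27.3] [479.4 363.6  25.9]
224 [482.5 405.2  35.1] [480.7 365.8  34.8]
232 [486.3 405.   35.1] [484.3 365.6  35.5]
240 [490.1 404.8  35.4] [488.2 365.1  35.4]
248 [493.6 404.6  36.3] [492.4 364.3  34.4]
```

View pics/w4.png

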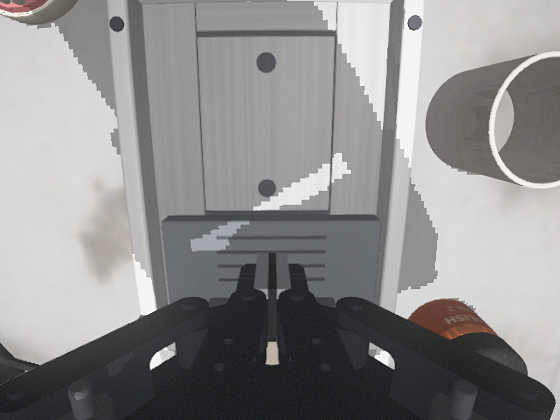

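The lifting plate has sprung up behind the carrier (its surface reads z 33 against a floor of 24, front edge at row 210). The carrier's rear edge is at row 216. A small further push will seat it against the stop.

Call:
{"api": "send_rows", "payload": {
  "moves": [
    [-0.02, 0, 0, 0, 0, 0],
    [-0.04, 0, 0, 0, 0, 0],
    [-0.06, 0, 0, 0, 0, 0],
    [-0.08, 0, 0, 0, 0, 0],
    [-0.1, 0, 0, 0, 0, 0],
    [-0.11, 0, 0, 0, 0, 0],
    [-0.12, 0, 0, 0, 0, 0],
    [-0.12, 0, 0, 0, 0, 0],
    [-0.12, 0, 0, 0, 0, 0],
    [-0.12, 0, 0, 0, 0, 0]
  ]
}}

```text
time_s: 8.67
position: [508.1, 406.1, 35.0]
tool_rot: [-0.004, 0.024, 1.0, 0.0]
wrist_force: [-26.4, -0.6, 29.9]
grip_width: -0.001
finger_force: 18.2
```

The push force doubled, so the carrier is against the stop. Lifting straight up.

Call:
{"api": "send_rows", "payload": {
  "moves": [
    [0, 0, -0.05, 0, 0, 0],
    [0, 0, -0.1, 0, 0, 0],
    [0.02, 0, -0.2, 0, 0, 0],
    [0.05, 0, -0.4, 0, 0, 0],
    [0.05, 0, -0.7, 0, 0, 0],
    [0.05, 0, -1.1, 0, 0, 0],
    [0.05, 0, -1.6, 0, 0, 0],
    [0.05, 0, -2.1, 0, 0, 0],
    [0.05, 0, -2.5, 0, 0, 0],
    [0.05, 0, -2.6, 0, 0, 0]
  ]
}}

```text
time_s: 9.5
position: [511.4, 405.1, 140.7]
tool_rot: [0.003, 0.025, 1.0, 0.002]
wrist_force: [0.9, -0.0, 0.1]
grip_width: -0.0
finger_force: 0.0
```

```bash
python3 - <<'E'
from h import *
np.set_printoptions(precision=1,suppress=True)
p=robot.read_camera("wrist")
s=robot.state();print(s["time_s"],s["position"],s["wrist_force"])
for u in(235,275,310):
  P=np.array([depth(p,(u,v)) for v in range(60,260)]); k=np.nonzero(np.diff(P[:,2])>3)[0]; print(u,[(60+i,P[i],P[i+1]) for i in k][:8])
save(p,"w5.png")
t=robot.read_camera("top"); cv2.imwrite("pics/t5.png",cv2.resize(cv2.cvtColor(t["image"][150:300,200:350],cv2.COLOR_RGB2BGR),(600,600)))
E
```

```text
9.55 [511.1 405.  139.7] [ 0.6  0.7 -0.1]
235 [(np.int64(62), array([398.8, 383.1,  11.7]), array([403. , 385. ,  33.3])), (np.int64(170), array([481.5, 377. ,  12.3]), array([479.8, 378.9,  30. ])), (np.int64(171), array([479.8, 378.9,  30. ]), array([480. , 379.3,  33.5])), (np.int64(221), array([518.3, 376.4,  34.6]), array([517.6, 376.9,  39.4])), (np.int64(223), array([517.8, 377.1,  41.5]), array([517.6, 377.5,  44.7])), (np.int64(237), array([531.3, 375.4,  35.2]), array([530.5, 375.9,  39.8])), (np.int64(241), array([530.4, 376.6,  46.7]), array([530.1, 377. ,  49.8]))]
275 [(np.int64(62), array([400.5, 413.5,  12.5]), array([404.5, 413.1,  33.4])), (np.int64(169), array([482.2, 409.7,  13.3]), array([481.4, 409.5,  24.7])), (np.int64(170), array([481.4, 409.5,  24.7]), array([481.2, 409.5,  31.1])), (np.int64(171), array([481.2, 409.5,  31.1]), array([481.3, 409.4,  34.9])), (np.int64(223), array([519.3, 407.5,  41.5]), array([519. , 407.5,  45. ])), (np.int64(235), array([530.3, 407.1,  37.9]), array([529.8, 407.1,  41.4])), (np.int64(252), array([538.7, 406.5,  52. ]), array([500.7, 407.1, 144.9]))]
310 [(np.int64(169), array([482. , 436.9,  24.1]), array([482.3, 436.5,  27.5])), (np.int64(170), array([482.3, 436.5,  27.5]), array([482.3, 436. ,  32.1])), (np.int64(221), array([521.1, 434.9,  35.2]), array([520.8, 434.5,  38.5])), (np.int64(222), array([520.8, 434.5,  38.5]), array([520.4, 434.1,  42.3])), (np.int64(238), array([534.4, 434.4,  37.3]), array([534.1, 434.1,  40.3])), (np.int64(239), array([534.1, 434.1,  40.3]), array([533.3, 433.6,  44.5])), (np.int64(242), array([533.6, 433.2,  48. ]), array([533.2, 432.9,  51.2]))]
```

View pics/w5.png

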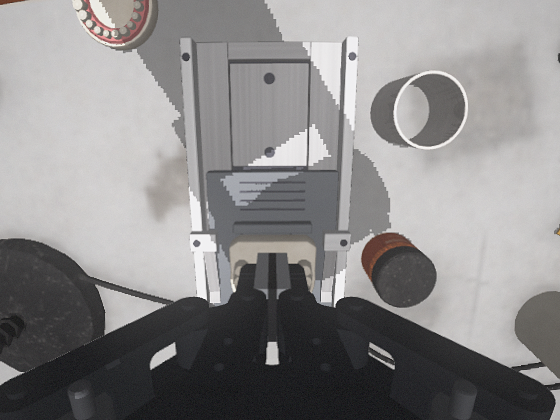

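View pics/t5.png

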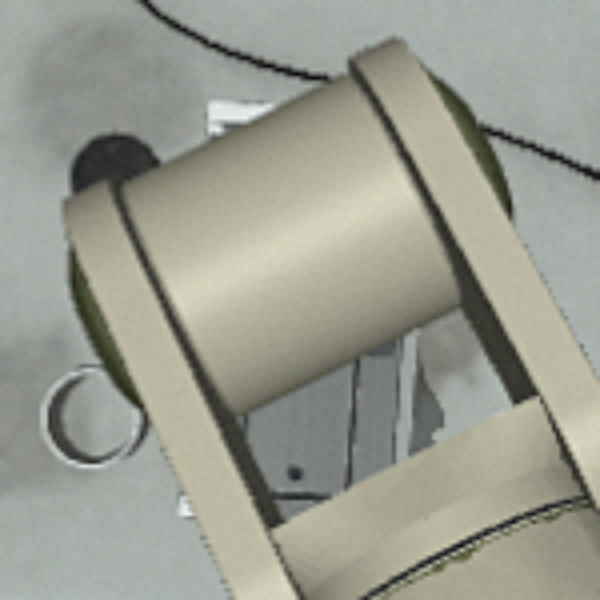

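The wrist view shows the carrier behind the lips, the lifting plate raised at (270,115) and a narrow gap behind the carrier at rows 167–171. The ring and jar are unmoved. The top view is blocked by the arm. I'll check the width of that gap.

```bash
python3 - <<'E'
from h import *
np.set_printoptions(precision=1,suppress=True)
p=robot.read_camera("wrist")
for u in(250,290):
  for v in range(160,177): print(u,v,depth(p,(u,v)))
s=robot.state();print(s["position"],s["joint_vel"])
E
```

```text
250 160 [469.9 390.8  33.8]
250 161 [470.7 390.8  34. ]
250 162 [471.4 390.7  33.7]
250 163 [472.1 390.7  33.9]
250 164 [472.8 390.6  34.2]
250 165 [473.8 390.5  32.5]
250 166 [474.3 390.5  34.2]
250 167 [475.3 390.4  32.5]
250 168 [476.  390.3  32.6]
250 169 [479.7 388.8  11.1]
250 170 [480.4 388.8  12.2]
250 171 [481.1 388.8  12.8]
250 172 [481.9 388.7  13.2]
250 173 [480.3 389.8  28.8]
250 174 [480.1 390.2  35.2]
250 175 [481.  390.1  34.5]
250 176 [481.7 390.1  34.5]
290 160 [471.6 420.4  32.2]
290 161 [472.2 420.3  33. ]
290 162 [473.  420.3  32.9]
290 163 [473.7 420.3  33. ]
290 164 [474.4 420.2  33.7]
290 165 [475.1 420.1  34. ]
290 166 [475.8 420.1  34. ]
290 167 [476.7 420.1  33.2]
290 168 [477.5 420.1  32.9]
290 169 [481.1 421.1  13.2]
290 170 [482.  421.1  12.2]
290 171 [482.9 421.1  11.9]
290 172 [483.6 421.   12.1]
290 173 [481.7 420.2  29.7]
290 174 [481.7 419.9  34.3]
290 175 [482.6 419.9  33.7]
290 176 [483.  419.8  35.6]
[509.9 404.5 136.4] [ 0.  0.  0.  0. -0.  0.]
```

```bash
python3 -c "
from bench import robot
print(robot.finish_job())"
```

```text
the job is handed in; nothing more can be done
None
```

The carrier is home against the end stop and lies flat on the channel floor, the lifting plate is up behind it, and the fingers are clear; I've handed the job in but got no verdict, and I couldn't see the leaf springs because the gripper blocked the view.

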